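# Sort mixed bearing balls on the sloped bar screen

### The job

Pick up the red scoop of mixed balls by its black handle post, carry it level without spilling, and tip it with its mouth just above the aluminium plate at the high end of the sorter, so that the balls roll down and sort themselves: the small brass ones into the yellow lane, the large steel ones into the blue lane. Then stand the empty scoop back on its black mat and let go of it. Leave the other things on the bench where they are.

Things in the scene. Friction and masses are not known exactly. Their poses are not given: they have to be found in the camera images.
- sorter: fixed ball sorter; origin on the worktop under its frame, z up. Its running surface slopes DOWN along its own -y at 10 degrees: height 102 mm at the head end (y = 112 mm, no rim there) to 66 mm at y = -95. Frame spans x -59..59, y -153..112 mm; yellow lane stands out on its +x side (towards the robot) to x = 109. Surface 110 mm wide between side walls 26 mm high above it
- feed_plate (a point): point on the surface of the aluminium feed plate (plain, full width, sorter y 40..112 mm) at the sorter's head, on its centre line, 32 mm in from the head end: sorter frame (0, 80, 97) mm; axes those of the sorter
- bars (a point): middle of the bar screen (sorter frame 0, -27, 78 mm), which follows the feed plate from y = 40 to -95: five steel bars along the slope with 20 mm gaps. 16 mm balls drop through onto a chute that rolls them sideways into the yellow lane, 26 mm balls roll on over the bars into the blue lane at the foot
- small_lane (a point): middle of the floor of the yellow lane for small balls, on the sorter's +x side (sorter frame 82, -27, 6 mm); inside about 45 mm (x) by 131 mm (y), walls 26 mm high above the floor
- large_lane (a point): middle of the floor of the blue lane for large balls at the foot of the sorter (sorter frame 0, -123, 34 mm); inside 110 mm (x) by 52 mm (y)
- mat: flat black rubber mat, 110 (x) by 130 (y) by 3 mm, fixed; origin under its centre. The scoop stands on it at the start, turned within 0.15 rad of it, and goes back onto it
- scoop: red open scoop, about 160 g, with the six balls; origin on its underside, z up, open mouth along its own -y. 68 mm wide (x), y from -36 (mouth) to 60 mm. Floor climbs 15 degrees from the rear wall (y = 36, 36 mm high) to the mouth, so balls stay in while it is level and run out once the mouth is tipped down over 17 degrees. Side walls 25 mm above the floor. A foot (y -20..0) reaches to z = 0
- scoop_grip (a point): point in the scoop's black square handle post, 20 x 20 mm, upright at the rear of the scoop, rising to 90 mm above its underside: this point is at scoop frame (0, 50, 68) mm; axes those of the scoop. Grip it higher than 45 mm above the underside, across either pair of faces
- scoop_mouth (a point): middle of the front edge of the scoop's floor, where the balls leave (scoop frame 0, -36, 24 mm); no lip there
- scoop_base (a point): point on the scoop's underside midway along its length (scoop frame 0, 12, 0 mm)
- scoop_inside (a point): middle of the space inside the scoop (scoop frame 0, 5, 25 mm)
- roll: bystander: white plastic roll with blue hub, 62 mm across, 27 mm high, loose
- flux: bystander: small dark green bottle with black cap, 35 mm across, 63 mm high, loose
- driver: bystander: red screwdriver lying down, 155 mm long, loose
- jar: bystander: small whitish jar with lid, 45 mm across, 38 mm high, loose
- large1_center (a point): centre of a polished steel ball, 26 mm across, 72 g, loose; at the start in the scoop
- large2_center (a point): centre of a polished steel ball, 26 mm across, 72 g, loose; at the start in the scoop
- large3_center (a point): centre of a polished steel ball, 26 mm across, 72 g, loose; at the start in the scoop
- small1_center (a point): centre of a brass ball, 16 mm across, 17 g, loose; at the start in the scoop
- small2_center (a point): centre of a brass ball, 16 mm across, 17 g, loose; at the start in the scoop
- small3_center (a point): centre of a brass ball, 16 mm across, 17 g, loose; at the start in the scoop

How it is judged:
By the outcome, as a careful person would: the job done as asked, in the order asked, and still so for the second after the job is handed in, with the robot touching nothing.
It also fails if it takes over 45 s, if anything falls off the work surface, if the arm or the gripper's body presses on something with over 40 N, if the wrist force passes 120 N, or if a joint passes its speed limit or range.

### The arm

A 6-joint arm with a two-finger parallel gripper is mounted at the origin on a cart in front of the work surface, level with it; the furniture and walls round the work are solid. World frame = base frame: x ahead of the robot, y to its left, z up, the work surface at z = 0. Lengths are in m, angles in rad, forces in N, time in s.
With the tool pointing down it reaches from about 0.35 to 0.725 m from the base axis. Payload 6 kg.
Tool frame: the origin (TCP) lies on the centre line of the jaws, within the pads' length; the fingertips stand 17 mm ahead of it and the grasp point (between the pads) lies 2 mm behind it; z points along the fingers, y is the line along which they close (so a half turn about z gives the same grasp; the last joint's range is limited). The gripper opens to 85 mm and grips with 20 to 120 N. Pads are 22 mm wide; open, the fingers measure 114 mm over their backs; the gripper's body (76 mm by 85 mm) begins 54 mm behind the grasp point. The pads swing forward as they close: fully open they stand 13 mm farther back than shut.
Start: joints at [-0.94, 0.04, 0.085, 0, -1.615, -0.334], TCP at [0.175, -0.574, 0.248] pointing down, gripper open.
Joint ranges: [-2.56, 2.56], [-1.29, 2.01], [-1.08, 1.49], [-3.29, 1.98], [-2.81, -0.18], [-2.99, 2.99]. Speed limits (rad/s): [2.57, 2.57, 3.01, 3.14, 3.14, 3.14].

### API

Orientations are given as a unit quaternion [x, y, z, w].
In Python, from workcell import manip gives the robot as it stands.
- The arm moves only by the tool servo_tool, never from a script. Its argument "steps" is text: rows parted by semicolons, each of 6 numbers parted by spaces: the shift along the world's x, y, z in units of 40 mm (1.0 is 40 mm), then the turn, a rotation vector about the world's x, y, z in units of 10 degrees (1.0 is 10 degrees). A call has 1 to 10 rows; each row shifts and turns the commanded pose from where the row before left it; what a row does not reach is not made up. A row lasts 1/8 s, in which the tool goes at most 62.5 mm and 10.7 degrees, less where a joint would pass 70% of its speed; a pose out of reach is approached as far as the arm can. A call is refused whole if a number of a shift passes 1 or a number of a turn 1, either way. A call with a gripper value outside its range is refused whole. "hand" is the opening in per cent of the stroke, from 0 (shut) to 100 (fully open), set as the call begins (left out, the last holds). The fingers move at their own pace and stop on an object; the grip force is fixed at half the most. Time passes only in rows, so rows that do not move let the fingers close. It gives the time, the measured TCP pose, the force, the opening and the grip force at its end, in the units of the state.
- manip.get_obs(): the state, without advancing time (a new reading comes with each control period).
- manip.read_camera(name): name is "scene" or "top" or "wrist"; returns the picture (400x640x3 uint8, red, green, blue); there is no depth.
- manip.camera_model(name): a dict with "fov_y" (degrees; the focal length in pixels is half the picture's height over the tangent of half this angle, whatever the lens; pixels are square), "cx", "cy" (the principal point, pixels), "k1" (the pictures are not rectified: a ray, as slopes to the right and down, at radius r is drawn at 1 + k1 r^2 times it, then the intrinsics apply), "T" (4x4, takes a point from camera to world coordinates). Camera axes: x right, y down, z forward; pixel columns grow to the right and rows downward; lengths in m; the calibration is good to about 2 mm. A picture is of the moment at which its call begins: read the wrist's pose just before it. camera_model takes no time and is no camera call; for the wrist camera it gives the pose at the moment of the call.
- manip.finish_job(): hands the job in; it is judged then, once.
Trained networks look in the newest picture that a camera, given by its name, has taken for a name from the list of things; names that differ only in an ending like _2 or _b are one class to them, and where a whole thing is asked for, a point or a joint stands for the part that bears it (a point fixed in the world has none). Each returns a list of dicts, best first, with "p" (0 to 1); they miss things now and then, are a little off and sometimes report something else, mostly with a low value. They report only what shows in the picture. A call takes as long as a camera call.
- manip.cut_out(camera, name): "pixels" (400x640 bool, what is visible of it).
- manip.spot_point(camera, name): "position" ([x, y, z] in m, in world coordinates, good to about 4 mm: a listed point, or the origin of a listed thing).
The state is a dict: "time_s": time; "joint_positions": joint angles; "joint_velocities": joint speeds; "tau": joint torques, N m; "tcp_pos": TCP position; "orientation": TCP orientation; "contact_force": force on the tool from outside, world axes, zero at the start; "moment": the same for the moment, N m; "opening": opening from 0.0 (shut) to 1.0 (fully open); "finger_force": force on a finger pad.
Only numpy, scipy, OpenCV 4.12 (cv2) and the standard library are available. Lean on these libraries where they do the work, as an engineer would, in place of code of your own. Each camera call takes 0.05 s, during which the arm holds its last target. There are 200 camera calls.

## Working session

There is one attempt and no reset: what is moved stays moved. The work goes in short steps, Python scripts to look and compute and a tool call to move; the robot and the scene stay as the last step left them, time stands still between calls to the robot, and variables do not carry over. Pictures are saved under pics/ and viewed, at most 10 in all, crops included, and the job is handed in when it is done.

Besides the shell and the picture viewer there is one more tool, called after "Request:" by a JSON object that holds its "fn" and its "kwargs", one argument or row to a line. servo_tool: Moves the arm, as the interface text tells. Its arguments: {"type":"object","properties":{"steps":{"type":"string"},"hand":{"type":"number"}},"required":["steps"]}

```bash
mkdir -p pics; cat > h.py <<'E'
from workcell import manip
import numpy as np, cv2
def spots(cam,names):
    for n in names:
        try:
            r=manip.spot_point(cam,n)
            print(cam,n,[(np.round(np.array(d["position"])*1000).astype(int).tolist(),round(d["p"],2)) for d in r[:2]])
        except Exception as e: print(n,e)
def pic(cam,fn):
    im=manip.read_camera(cam); cv2.imwrite(fn,im[:,:,::-1]); return im
E
python3 - <<'E'
from h import *
s=manip.get_obs();print(s['time_s'],s['tcp_pos'],s['orientation'])
a=pic('scene','pics/s0.png');b=pic('top','pics/t0.png')
cv2.imwrite('pics/b.png',cv2.resize(np.vstack([a,b]),None,fx=.75,fy=.75)[:,:,::-1])
for c in('top','scene'):
    spots(c,['sorter','feed_plate','bars','small_lane','large_lane','mat','scoop','scoop_grip','scoop_mouth','scoop_base'])
spots('top',['roll','flux','driver','jar'])
print(manip.get_obs()['time_s'])
E
```

```text
0.0 [ 0.175483   -0.57345439  0.2472464 ] [-1.47884745e-01  9.89004190e-01  8.82145759e-04 -1.90538968e-04]
top sorter [([464, 113, -2], 0.66)]
top feed_plate [([467, 35, 102], 0.7)]
top bars [([494, -170, 2], 0.75), ([472, 144, 80], 0.69)]
top small_lane [([392, 147, 7], 0.88), ([484, -133, 26], 0.39)]
top large_lane [([474, 237, 31], 0.68)]
top mat [([499, -182, 2], 0.75)]
top scoop [([492, -172, 4], 0.61)]
top scoop_grip [([506, -219, 71], 0.68)]
top scoop_mouth [([483, -133, 26], 0.57), ([515, -159, 23], 0.26)]
top scoop_base [([504, -181, 0], 0.63), ([363, -246, 2], 0.57)]
scene sorter [([470, 113, -3], 0.72), ([473, 244, 33], 0.17)]
scene feed_plate [([467, 36, 99], 0.64)]
scene bars [([471, 146, 78], 0.91), ([493, -168, 26], 0.5)]
scene small_lane [([388, 145, 2], 0.65)]
scene large_lane [([477, 243, 30], 0.55)]
scene mat [([495, -184, 0], 0.87)]
scene scoop [([496, -166, 2], 0.94), ([498, -180, 2], 0.26)]
scene scoop_grip [([511, -216, 72], 0.69)]
scene scoop_mouth [([480, -134, 27], 0.7)]
scene scoop_base [([495, -180, 3], 0.72), ([591, -136, -3], 0.63)]
top roll [([423, 413, 2], 0.86), ([465, 33, 98], 0.71)]
top flux [([549, 340, -2], 0.75), ([493, -169, 4], 0.72)]
top driver [([365, -248, 2], 0.46)]
top jar [([584, -137, 3], 0.75), ([475, -178, 24], 0.64)]
1.3
```

View pics/b.png

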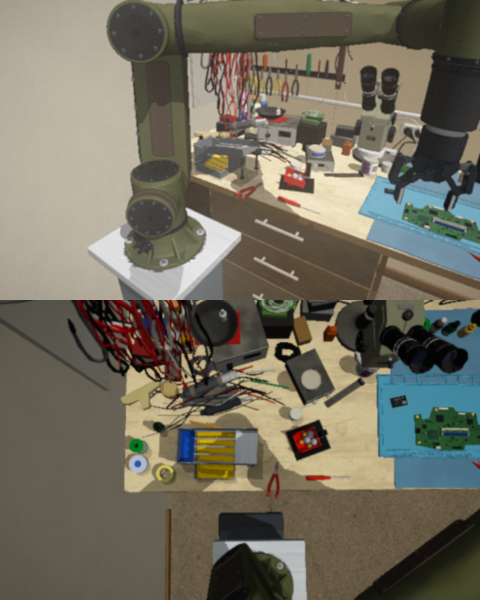

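The sorter (top view, px ~(215,450)) has its head facing the scoop (px ~(307,438)), and the scoop's mouth points towards it. The tool's closing axis already lies along the scoop's y, so I'll go above the post now.

Request:
{"fn": "servo_tool", "kwargs": {
  "steps": "0.9 1 -0.1 0 0 0;0.9 1 -0.1 0 0 0;0.9 1 -0.1 0 0 0;0.9 1 -0.1 0 0 0;0.9 1 -0.1 0 0 0;0.9 1 -0.1 0 0 0;0.9 1 -0.1 0 0 0;0.9 1 -0.1 0 0 0;0.9 0.9 -0.1 0 0 0;0 0 0 0 0 0",
  "hand": 75
}}

```text
time_s: 2.55
tcp_pos: [0.5009, -0.2154, 0.2111]
orientation: [-0.15, 0.989, 0.0, -0.001]
contact_force: [0.5, 0.1, -0.2]
opening: 0.751
finger_force: 0.0
```

```bash
python3 - <<'E'
from h import *
s=manip.get_obs();print(s['time_s'],s['tcp_pos'],s['orientation'],s['joint_positions'])
a=pic('wrist','pics/w1.png')
spots('wrist',['scoop','scoop_grip','scoop_mouth','scoop_base','mat','feed_plate'])
spots('top',['scoop_grip','scoop_mouth','feed_plate']);spots('scene',['scoop_grip','scoop_mouth','feed_plate','large_lane'])
E
```

```text
2.55 [ 0.50086576 -0.21535082  0.21113585] [-1.49747257e-01  9.88723872e-01  4.80258491e-04 -7.95875481e-04] [-3.77643224e-02 -1.05429124e-01 -1.24504174e-01 -6.46065663e-04
 -1.55346455e+00 -1.23239483e+00]
wrist scoop [([493, -169, 0], 0.6), ([473, -179, 25], 0.58)]
wrist scoop_grip [([515, -212, 74], 0.7)]
wrist scoop_mouth [([480, -130, 30], 0.7)]
wrist scoop_base [([497, -180, 0], 0.72)]
wrist mat []
wrist feed_plate [([466, 37, 97], 0.83)]
top scoop_grip [([506, -219, 71], 0.68)]
top scoop_mouth [([483, -133, 26], 0.57), ([515, -159, 23], 0.26)]
top feed_plate [([467, 35, 102], 0.7)]
scene scoop_grip [([511, -216, 72], 0.69)]
scene scoop_mouth [([480, -134, 27], 0.7)]
scene feed_plate [([467, 36, 99], 0.64)]
scene large_lane [([477, 243, 30], 0.55)]
```

View pics/w1.png

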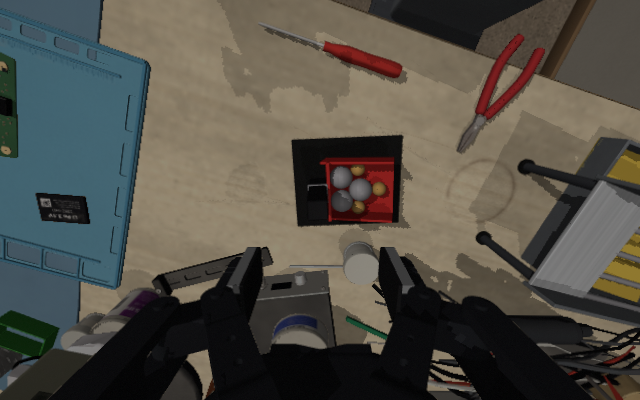

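The wrist picture shows the scoop at px (355,190), with the post at (316,195), square to the tool. The balls lie in one layer. I'll shift +10 mm in x and go down to z 0.070.

Request:
{"fn": "servo_tool", "kwargs": {
  "steps": "0.12 0 -0.6 0 0 0;0.12 0 -0.8 0 0 0;0 0 -0.8 0 0 0;0 0 -0.7 0 0 0;0 0 -0.4 0 0 0;0 0 -0.23 0 0 0;0 0 0 0 0 0"
}}

```text
time_s: 4.12
tcp_pos: [0.5092, -0.2178, 0.0712]
orientation: [-0.148, 0.989, -0.0, -0.0]
contact_force: [-0.1, -0.5, -0.7]
opening: 0.75
finger_force: 0.0
```

Request:
{"fn": "servo_tool", "kwargs": {
  "steps": "0 0 0 0 0 0;0 0 0 0 0 0;0 0 0 0 0 0;0 0 0 0 0 0;0 0 0 0 0 0;0 0 0 0 0 0",
  "hand": 0
}}

```text
time_s: 4.88
tcp_pos: [0.5094, -0.2177, 0.0719]
orientation: [-0.148, 0.989, -0.0, 0.0]
contact_force: [-2.0, 1.8, 6.3]
opening: 0.226
finger_force: 58.9
```

Request:
{"fn": "servo_tool", "kwargs": {
  "steps": "0 0 0.15 0 0 0;0 0 0.3 0 0 0;0 0 0.45 0 0 0;0 0 0.5 0 0 0;0 0 0.5 0 0 0;0 0 0.4 0 0 0;0 0 0.3 0 0 0;0 0 0.2 0 0 0;0 0 0 0 0 0;0 0 0 0 0 0"
}}

```text
time_s: 6.12
tcp_pos: [0.5088, -0.2176, 0.1822]
orientation: [-0.148, 0.989, 0.0, -0.001]
contact_force: [0.3, 0.2, -4.1]
opening: 0.225
finger_force: 58.7
```

```bash
python3 - <<'E'
from h import *
s=manip.get_obs();print(s['time_s'],s['tcp_pos'],s['orientation'],s['joint_positions'],s['contact_force'])
for c in('scene','wrist','top'):
    manip.read_camera(c)
    spots(c,['scoop_mouth','scoop_grip','scoop_base','feed_plate','bars','sorter'])
E
```

```text
6.125 [ 0.50880704 -0.21759137  0.18221014] [-1.47841327e-01  9.89010829e-01  3.63220735e-04 -6.24525659e-04] [-4.14075663e-02 -8.03127765e-02 -1.53659844e-01 -4.78996972e-04
 -1.49881294e+00 -1.23258339e+00] [ 0.26321706  0.20086537 -4.06651463]
scene scoop_mouth [([484, -136, 137], 0.88), ([494, -167, 143], 0.37)]
scene scoop_grip [([511, -217, 183], 0.55)]
scene scoop_base [([498, -180, 112], 0.61), ([518, -184, 136], 0.15)]
scene feed_plate [([468, 36, 101], 0.58), ([516, -186, 134], 0.56)]
scene bars [([476, 141, 75], 0.56)]
scene sorter [([473, 116, -2], 0.7)]
wrist scoop_mouth [([482, -137, 141], 0.6)]
wrist scoop_grip [([511, -216, 184], 0.77)]
wrist scoop_base [([498, -179, 110], 0.81)]
wrist feed_plate [([466, 37, 97], 0.97)]
wrist bars []
wrist sorter [([469, 118, -4], 0.73)]
top scoop_mouth [([486, -134, 137], 0.49), ([469, 120, -4], 0.23)]
top scoop_grip [([508, -219, 184], 0.54), ([489, -191, 137], 0.18)]
top scoop_base [([502, -184, 113], 0.69)]
top feed_plate [([467, 36, 98], 0.78), ([468, 117, -4], 0.26)]
top bars [([469, 142, 81], 0.78)]
top sorter [([465, 120, -4], 0.6)]
```

Request:
{"fn": "servo_tool", "kwargs": {
  "steps": "-0.05 0.15 0 0 0 -0.1;-0.1 0.3 0 0 0 -0.2;-0.15 0.45 0 0 0 -0.2;-0.15 0.55 0 0 0 -0.25;-0.15 0.6 0 0 0 -0.25;-0.15 0.6 0 0 0 -0.25;-0.15 0.5 0 0 0 -0.25;-0.1 0.35 0 0 0 -0.2;-0.1 0.2 0 0 0 -0.1;-0.02 0.14 0 0 0 -0.1"
}}

```text
time_s: 8.43
tcp_pos: [0.464, -0.0635, 0.1833]
orientation: [0.018, 1.0, 0.0, 0.0]
contact_force: [0.3, -1.4, -4.1]
opening: 0.22
finger_force: 58.9
```

Request:
{"fn": "servo_tool", "kwargs": {
  "steps": "0 0 0 0 0 0;0 0 0 0 0 0"
}}

```text
time_s: 8.68
tcp_pos: [0.4643, -0.0643, 0.1831]
orientation: [0.017, 1.0, -0.0, -0.0]
contact_force: [0.1, 0.3, -3.8]
opening: 0.226
finger_force: 58.8
```

```bash
python3 - <<'E'
from h import *
s=manip.get_obs();print(s['time_s'],s['tcp_pos'],s['orientation'],s['joint_positions'],s['contact_force'])
a=pic('wrist','pics/w2.png');b=pic('top','pics/t2.png');manip.read_camera('scene')
cv2.imwrite('pics/w2b.png',np.vstack([a,cv2.resize(b[150:350,120:440],(640,400))])[:,:,::-1][:, :][::1])
im=cv2.imread('pics/w2b.png');cv2.imwrite('pics/w2b.png',cv2.resize(im,(480,600)))
for c in('wrist','top','scene'):
    spots(c,['scoop_mouth','scoop_grip','feed_plate'])
E
```

```text
8.675 [ 0.46432559 -0.06433371  0.18305712] [ 1.74730793e-02  9.99847332e-01 -2.19434620e-05 -5.96149487e-05] [ 2.94880407e-01 -3.18905445e-01 -3.56601347e-01  5.12763249e-06
 -1.53322737e+00 -1.90062486e+00] [ 0.13841563  0.3192519  -3.81646208]
wrist scoop_mouth [([466, 23, 142], 0.86)]
wrist scoop_grip [([468, -64, 184], 0.72), ([455, -37, 138], 0.57)]
wrist feed_plate [([466, 38, 99], 0.6)]
top scoop_mouth []
top scoop_grip []
top feed_plate []
scene scoop_mouth [([470, 23, 139], 0.68)]
scene scoop_grip [([466, -67, 181], 0.66)]
scene feed_plate [([470, 36, 99], 0.96)]
```

View pics/w2b.png

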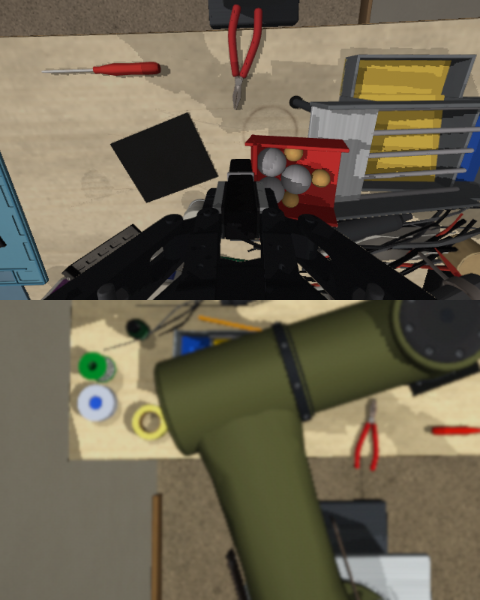

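The mouth is centred over the feed plate, px (345,180) in the upper half, and all six balls are aboard. I'll tip in stages about the mouth edge.

Request:
{"fn": "servo_tool", "kwargs": {
  "steps": "0 0.035 0.01 -0.2 0 0;0 0.035 0.01 -0.2 0 0;0 0.045 0.01 -0.2 0 0;0 0.045 0.01 -0.2 0 0;0 0.05 0.01 -0.2 0 0;0 0.055 0 -0.2 0 0;0 0.06 0 -0.2 0 0;0 0.06 0 -0.2 0 0;0 0 0 0 0 0"
}}

```text
time_s: 10.4
tcp_pos: [0.4642, -0.0482, 0.1846]
orientation: [0.017, 0.99, -0.14, 0.002]
contact_force: [-0.6, 0.7, -3.7]
opening: 0.227
finger_force: 59.0
```

```bash
python3 - <<'E'
from h import *
s=manip.get_obs();print(s['time_s'],s['tcp_pos'],s['orientation'],s['joint_positions'],s['contact_force'])
for c in('wrist','scene'):
    manip.read_camera(c)
    spots(c,['scoop_mouth','scoop_grip'])
E
```

```text
10.4 [ 0.46419593 -0.04824281  0.18458311] [ 0.01659544  0.9900645  -0.13961566  0.00208377] [ 0.5135809  -0.32307191 -0.46571382  0.24298665 -1.56909612 -2.13554951] [-0.63952732  0.69300052 -3.6863754 ]
wrist scoop_mouth [([468, 24, 120], 0.98)]
wrist scoop_grip [([469, -50, 184], 0.62)]
scene scoop_mouth []
scene scoop_grip [([467, -53, 182], 0.94)]
```

Request:
{"fn": "servo_tool", "kwargs": {
  "steps": "0 0.03 0 -0.1 0 0;0 0.03 0 -0.1 0 0;0 0.03 0.005 -0.1 0 0;0 0.03 0.01 -0.1 0 0;0 0.03 0.015 -0.1 0 0;0 0.03 0.015 -0.1 0 0;0 0.035 0.02 -0.1 0 0;0 0.035 0.02 -0.1 0 0;0 0.035 0.02 -0.1 0 0;0 0.035 0.02 -0.1 0 0"
}}

```text
time_s: 11.95
tcp_pos: [0.4645, -0.0358, 0.1906]
orientation: [0.017, 0.974, -0.225, 0.004]
contact_force: [-0.7, 0.5, -2.3]
opening: 0.23
finger_force: 59.3
```

```bash
python3 - <<'E'
from h import *
s=manip.get_obs();print(s['time_s'],s['tcp_pos'],s['orientation'],s['joint_positions'],s['contact_force'])
a=pic('wrist','pics/w3.png')
spots('wrist',['scoop_mouth','large1_center','small1_center'])
E
```

```text
11.95 [ 0.46449995 -0.03580632  0.19055459] [ 0.01702497  0.97411335 -0.22537667  0.0043218 ] [ 0.62580625 -0.28748966 -0.50510137  0.36505868 -1.62749206 -2.26150331] [-0.70269281  0.50114053 -2.25574031]
wrist scoop_mouth [([466, 24, 115], 0.94)]
wrist large1_center [([477, 92, 96], 0.86)]
wrist small1_center [([493, 107, 94], 0.77)]
```

View pics/w3.png

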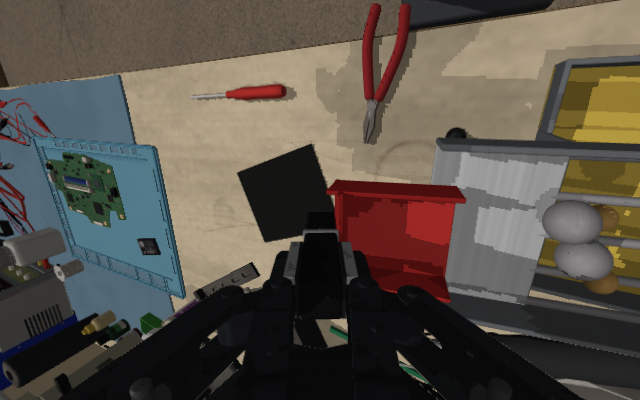

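The scoop looks empty, and the balls are rolling onto the bars at px (580,240). I'll tip a little more so nothing stays behind, then look again.

Request:
{"fn": "servo_tool", "kwargs": {
  "steps": "0 0.06 0.03 -0.2 0 0;0 0.06 0.03 -0.2 0 0;0 0.06 0.03 -0.2 0 0;0 0.06 0.03 -0.2 0 0;0 0 0 0 0 0;0 0 0 0 0 0;0 0 0 0 0 0"
}}

```text
time_s: 13.02
tcp_pos: [0.4643, -0.0264, 0.1951]
orientation: [0.017, 0.956, -0.292, 0.005]
contact_force: [-0.5, 0.6, -1.2]
opening: 0.226
finger_force: 59.2
```

```bash
python3 - <<'E'
from h import *
s=manip.get_obs();print(s['time_s'],s['tcp_pos'],s['contact_force'])
a=pic('wrist','pics/w4.png')
spots('wrist',['large1_center','small1_center'])
b=pic('scene','pics/s4.png')
M=manip.camera_model('scene');P=np.linalg.inv(M['T'])@[.47,.116,.05,1];f=200/np.tan(np.radians(M['fov_y']/2))
u=int(M['cx']+f*P[0]/P[2]);v=int(M['cy']+f*P[1]/P[2]);print(u,v)
u=min(max(u,80),560);v=min(max(v,50),350)
cv2.imwrite('pics/c4.png',np.vstack([cv2.resize(a,(480,300)),cv2.resize(b[v-50:v+50,u-80:u+80],(480,300),interpolation=2)])[:,:,::-1])
E
```

```text
13.025 [ 0.46431651 -0.02644412  0.19505837] [-0.45781979  0.59591714 -1.23061923]
wrist large1_center []
wrist small1_center []
306 207
```

View pics/c4.png

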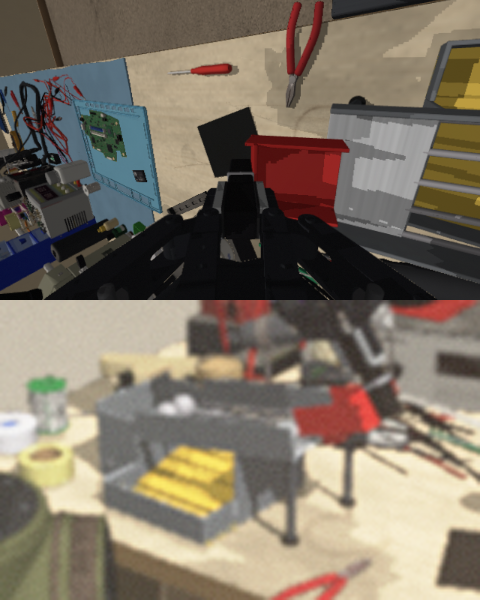

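The scoop is empty: the wrist force is down to about its own weight, and two steel balls already show in the blue lane at px (180,405). I'll level it and carry it back.

Request:
{"fn": "servo_tool", "kwargs": {
  "steps": "0 -0.2 0.5 0 0 0;0 -0.3 0.5 0.4 0 0;0 -0.4 0 0.6 0 0;0 -0.5 0 0.6 0 0;0.2 -0.6 0 0.6 0 0;0.2 -0.6 0 0.6 0 0;0.2 -0.6 0 0.6 0 0;0.2 -0.6 -0.3 0 0 0.6;0.2 -0.5 -0.5 0 0 0.6;0.13 -0.3 -0.5 0 0 0.6"
}}

```text
time_s: 14.48
tcp_pos: [0.5095, -0.2123, 0.1838]
orientation: [-0.141, 0.99, -0.001, 0.0]
contact_force: [-0.8, 0.3, -0.5]
opening: 0.228
finger_force: 59.2
```

Request:
{"fn": "servo_tool", "kwargs": {
  "steps": "0 -0.18 -0.5 0 0 0.1;0 0 -0.5 0 0 0;0 0 0 0 0 0;0 0 0 0 0 0"
}}

```text
time_s: 14.98
tcp_pos: [0.5098, -0.2174, 0.1439]
orientation: [-0.148, 0.989, -0.0, 0.001]
contact_force: [0.3, 0.2, -1.0]
opening: 0.226
finger_force: 59.2
```

```bash
python3 - <<'E'
from h import *
s=manip.get_obs();print(s['time_s'],s['tcp_pos'],s['orientation'],s['contact_force'])
a=pic('wrist','pics/w5.png');manip.read_camera('top')
spots('wrist',['scoop_base','scoop_mouth','mat'])
spots('top',['scoop_base','mat','large1_center','small1_center'])
E
```

```text
14.975 [ 0.50981822 -0.21736479  0.14393375] [-1.47975115e-01  9.88990854e-01 -4.02337540e-04  5.42055979e-04] [ 0.31141543  0.23106061 -1.03703342]
wrist scoop_base [([498, -181, 72], 0.89)]
wrist scoop_mouth [([484, -135, 104], 0.67), ([501, -173, 99], 0.29)]
wrist mat [([496, -181, -2], 0.73)]
top scoop_base [([503, -183, 73], 0.64)]
top mat [([493, -184, 2], 0.82)]
top large1_center [([495, -182, 0], 0.63), ([391, 149, 3], 0.53)]
top small1_center [([382, 205, 14], 0.49), ([492, 251, 50], 0.3)]
```

View pics/w5.png

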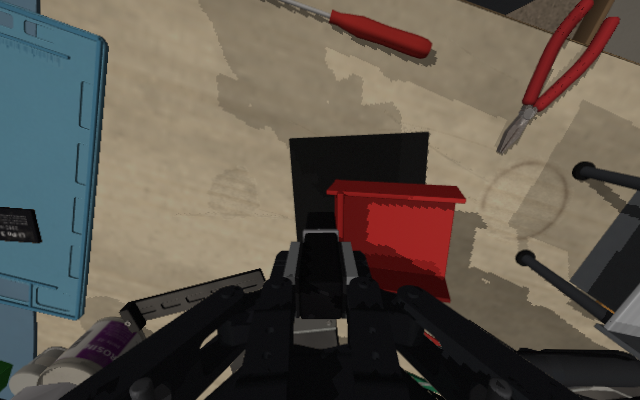

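The scoop is empty and level above the mat (mat at px (360,190)), so I'll lower it.

Request:
{"fn": "servo_tool", "kwargs": {
  "steps": "0 0 -0.4 0 0 0;0 0 -0.5 0 0 0;0 0 -0.4 0 0 0;0 0 -0.25 0 0 0;0 0 -0.15 0 0 0;0 0 -0.08 0 0 0;0 0 0 0 0 0"
}}

```text
time_s: 16.3
tcp_pos: [0.5098, -0.2176, 0.0722]
orientation: [-0.148, 0.989, -0.0, 0.0]
contact_force: [-0.1, 0.1, -1.8]
opening: 0.23
finger_force: 59.3
```

Request:
{"fn": "servo_tool", "kwargs": {
  "steps": "0 0 -0.02 0 0 0;0 0 -0.02 0 0 0;0 0 0 0 0 0"
}}

```text
time_s: 16.68
tcp_pos: [0.51, -0.2177, 0.0719]
orientation: [-0.148, 0.989, -0.0, 0.001]
contact_force: [-3.6, 2.3, 7.7]
opening: 0.225
finger_force: 60.5
```

It touches the mat (+7.7 N). I'll release and rise.

Request:
{"fn": "servo_tool", "kwargs": {
  "steps": "0 0 0 0 0 0;0 0 0 0 0 0;0 0 0 0 0 0;0 0 0 0 0 0;0 0 0.1 0 0 0;0 0 0.4 0 0 0;0 0 0.8 0 0 0;0 0 1 0 0 0;0 0 1 0 0 0;0 0 0.7 0 0 0",
  "hand": 75
}}

```text
time_s: 17.92
tcp_pos: [0.5098, -0.2178, 0.2339]
orientation: [-0.148, 0.989, -0.001, 0.002]
contact_force: [0.4, 0.4, -0.0]
opening: 0.753
finger_force: 0.0
```

Request:
{"fn": "servo_tool", "kwargs": {
  "steps": "0 -1 0.3 0 0 0;0 -1 0.3 0 0 0;0 -1 0.3 0 0 0;0 -0.5 0 0 0 0;0 0 0 0 0 0"
}}

```text
time_s: 18.55
tcp_pos: [0.5092, -0.3584, 0.2658]
orientation: [-0.147, 0.989, 0.0, -0.0]
contact_force: [0.4, 0.9, -0.6]
opening: 0.751
finger_force: 0.0
```

```bash
python3 - <<'E'
from h import *
s=manip.get_obs();print(s['time_s'],s['tcp_pos'],s['contact_force'])
b=pic('scene','pics/s6.png');t=pic('top','pics/t6.png')
spots('top',['scoop_base','scoop_grip','mat']);spots('scene',['scoop_base','scoop_grip','mat'])
M=manip.camera_model('top')
cv2.imwrite('pics/c6.png',np.vstack([cv2.resize(t[150:260,160:460],(800,293),interpolation=2),cv2.resize(b[155:265,230:530],(800,293),interpolation=2)])[:,:,::-1])
E
```

```text
18.55 [ 0.50919865 -0.35835316  0.26584709] [ 0.42091387  0.87108775 -0.59156595]
top scoop_base [([505, -185, 1], 0.66)]
top scoop_grip [([511, -222, 72], 0.65), ([499, -178, 25], 0.29)]
top mat [([499, -182, 0], 0.59)]
scene scoop_base [([500, -181, 0], 0.87), ([470, 35, 98], 0.59)]
scene scoop_grip [([513, -218, 70], 0.79)]
scene mat [([499, -182, 1], 0.79)]
```

View pics/c6.png

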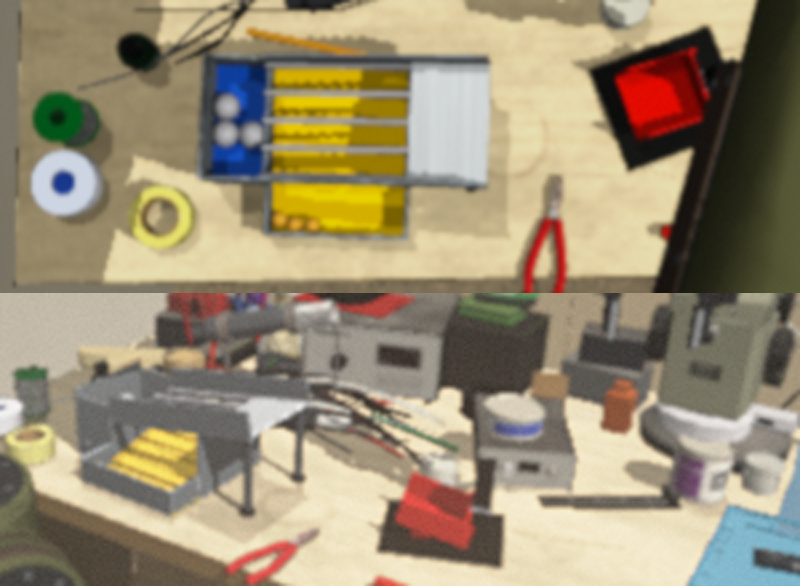

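The top view shows three steel balls in the blue lane at about (235,125) and three brass balls in the yellow lane at about (295,222). The scoop stands empty on its mat at (660,95), and the gripper is clear of it.

```bash
python3 -c "
from h import *
print(manip.finish_job())"
```

```text
the job is handed in; nothing more can be done
None
```

The job is done and handed in: the three steel balls are in the blue lane, the three brass balls are in the yellow lane, and the empty scoop stands released on its mat, at about 18.6 s of the 45 s allowed.

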